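Shut the drill-bit tin

TASK

Two matching metal tins stand open on the workshop bench. Close the one that holds the drill bits: bring its hinged lid down gently, following it all the way until it rests fully shut on the rim, without letting it slam. Leave the lid of the other tin, the one with the hex nuts, standing open just as it is.

Things in the scene. Friction and masses are not known exactly. Their poses are not given: they have to be found in the camera images.
- bits_lid (a joint): opening angle of the drill-bit tin's lid, rad: 0 is fully shut on the rim; it starts near 1.1 to 1.35 and grows as it opens. The lid is a flat aluminium panel 6 mm thick, hinged along the side towards the robot (tins turned up to 50 degrees). Stiff hinge, no spring: it stays at any angle where it is left; 2 to 4 N on the outer face near the free edge moves it.
- bits_edge (a point): middle of the free edge of that lid, on its outer (upper) face, 160 mm from the hinge line; moves with the lid; 76 mm above the bench when shut. A lip just beyond it, 5 mm thick, hangs 11 mm below the lid's underside. x: from the hinge to the free edge in the plane of the lid; y along the hinge; z out of the outer face.
- bits_hinge (a point): middle of the drill-bit tin's hinge line, 70 mm above the bench, at the lid's underside; fixed. x level from the hinge to the tin's front, y along the hinge, z up. The tin is a bare aluminium box fixed to the bench, 160 mm from hinge to front, 200 mm wide along the hinge, 70 mm high, with four steel twist drills 110 to 145 mm long lying on its black liner.
- nuts_edge (a point): the same point of the lid of the other tin (same size and make, holding eight steel hex nuts 22 to 30 mm across), which must stay open as it is; the two tins may stand either way about, left or right.

How it is judged:
At the end, for the whole second after the job is handed in: The drill-bit tin's lid lies shut on its rim (within 0.06 rad, about 10 mm at its free edge) and at rest, and the free edge of the nut tin's lid is within 20 mm of where it stood (value of joint bits_lid below 0.06 rad and velocity of joint bits_lid above -0.05 rad/s and distance of nuts_edge from where it was at the start of the episode below 0.02 m); the robot touches nothing.
It fails at once if the drill-bit lid slams: it closes faster than 1.8 rad/s (0.29 m/s at its free edge) within the last 0.25 rad (value of joint bits_lid below 0.25 rad and velocity of joint bits_lid below -1.8 rad/s).
It fails at once if the nut tin's lid is moved by more than 20 mm at its free edge (distance of nuts_edge from where it was at the start of the episode above 0.02 m).
It also fails if it takes over 35 s, if anything falls off the work surface, if the arm or the gripper's body presses on something with over 40 N, if the wrist force passes 120 N, or if a joint passes its speed limit or range.

ROBOT

A 6-joint arm with a two-finger parallel gripper is mounted at the origin on the work surface. World frame = base frame: x ahead of the robot, y to its left, z up, the work surface at z = 0. Lengths are in m, angles in rad, forces in N, time in s.
With the tool pointing down it reaches from about 0.35 to 0.95 m from the base axis. Payload 17.4 kg.
Tool frame: the origin (TCP) lies midway between the tips of the shut fingers; the grasp point (between the pads) lies 19 mm behind it (env.grip_depth is the distance from the TCP to the grasp point, in m); z points along the fingers, y is the line along which they close (so a half turn about z gives the same grasp; the last joint's range is limited). The gripper opens to 93 mm and grips with 3 to 60 N. Pads are 15 mm wide; open, the fingers measure 128 mm over their backs; the gripper's body (75 mm by 188 mm) begins 65 mm behind the grasp point.
Start: joints at [1.166, 0.116, 1.442, -0, 1.584, -0.038], TCP at [0.242, 0.63, 0.188] pointing down, gripper open.
Joint ranges: [-2.83, 2.83], [-0.83, 2.19], [0.07, 2.5], [-1.14, 4.28], [0.01, 3], [-2.97, 2.97]. Speed limits (rad/s): [1.89, 1.89, 2.22, 3.14, 3.14, 3.14].

INTERFACE

Orientations are given as a rotation vector (axis times angle).
In Python, from station import env gives the robot as it stands.
- The arm moves only by the tool apply_moves, never from a script. Its argument "steps" is text: rows parted by semicolons, each of 7 numbers parted by spaces: the shift along the tool's x, y, z in m, then the turn, a rotation vector about the tool's x, y, z in degrees, then the opening in per cent of the stroke, from 0 (shut) to 100 (fully open). A call has 1 to 20 rows; each row shifts and turns the commanded pose from where the row before left it, along the tool's axes as they then stand; what a row does not reach is not made up. A row lasts 1/8 s, in which the tool goes at most 62.5 mm and 10.7 degrees, less where a joint would pass 70% of its speed; a pose out of reach is approached as far as the arm can. A call with a gripper value outside its range is refused whole. The fingers move at their own pace and stop on an object; "force" is the grip in N (left out, the last holds). Time passes only in rows, so rows that do not move let the fingers close. It gives the time, the measured TCP pose, the force, the opening and the grip force at its end, in the units of the state.
- env.state(): the state, without advancing time (a new reading comes with each control period).
- env.get_image(name): name is "scene" or "side" or "wrist"; returns the picture (420x560x3 uint8, red, green, blue); there is no depth.
- env.camera_info(name): a dict with "camera_matrix" (3x3 intrinsics, pixels), "world_from_camera" (4x4, takes a point from camera to world coordinates). Camera axes: x right, y up, looking along -z (the intrinsics and any distortion apply to the point x, -y, -z); pixel columns grow to the right and rows downward; lengths in m; the calibration is good to about 2 mm. A picture is of the moment at which its call begins: read the wrist's pose just before it. camera_info takes no time and is no camera call; for the wrist camera it gives the pose at the moment of the call.
- env.job_done(): hands the job in; it is judged then, once.
The state is a dict: "clock": time; "joint_pos": joint angles; "qd": joint speeds; "effort": joint torques, N m; "tool_pos": TCP position; "orientation": TCP orientation; "contact_force": force on the tool from outside, world axes, zero at the start; "moment": the same for the moment, N m; "gripper_width": opening from 0.0 (shut) to 1.0 (fully open); "grip_force": force on a finger pad.
Only numpy, scipy, OpenCV 4.12 (cv2) and the standard library are available. Lean on these libraries where they do the work, as an engineer would, in place of code of your own. Each camera call takes 0.05 s, during which the arm holds its last target. There are 200 camera calls.

## Working session

There is one attempt and no reset: what is moved stays moved. The work goes in short steps, Python scripts to look and compute and a tool call to move; the robot and the scene stay as the last step left them, time stands still between calls to the robot, and variables do not carry over. Pictures are saved under pics/ and viewed, at most 13 in all, crops included, and the job is handed in when it is done.

Besides the shell and the picture viewer there is one more tool, called in YAML: its name, and indented under it one key for each argument. apply_moves: Moves the arm, as the interface text tells. Its arguments: {"type":"object","properties":{"steps":{"type":"string"},"force":{"type":"number"}},"required":["steps"]}

```bash
mkdir -p pics
python3 - <<'E'
from station import env
import cv2,numpy as np
for n in("scene","side","wrist"):
    i=env.camera_info(n);print(n,np.round(i["camera_matrix"],1).tolist(),np.round(i["world_from_camera"],3).tolist(),[k for k in i])
    cv2.imwrite(f"pics/{n}0.png",env.get_image(n)[:,:,::-1])
print(env.state())
E
```

```text
scene [[433.4, 0.0, 282.6], [0.0, 433.4, 219.9], [0.0, 0.0, 1.0]] [[-0.71, -0.564, 0.421, 0.956], [0.704, -0.552, 0.447, 0.407], [-0.019, 0.614, 0.789, 0.9], [0.0, 0.0, 0.0, 1.0]] ['camera_matrix', 'world_from_camera']
side [[531.4, 0.0, 277.9], [0.0, 531.4, 208.9], [0.0, 0.0, 1.0]] [[0.949, 0.245, -0.197, 0.317], [-0.314, 0.727, -0.611, -0.716], [-0.007, 0.642, 0.767, 0.994], [0.0, 0.0, 0.0, 1.0]] ['camera_matrix', 'world_from_camera']
wrist [[290.5, 0.0, 277.0], [0.0, 290.5, 206.3], [0.0, 0.0, 1.0]] [[0.358, -0.902, -0.239, 0.175], [0.934, 0.346, 0.093, 0.656], [-0.001, -0.257, 0.966, 0.383], [0.0, 0.0, 0.0, 1.0]] ['camera_matrix', 'world_from_camera']
{'clock': 0.15, 'joint_pos': array([ 1.16618763e+00,  1.16368307e-01,  1.44213473e+00,  3.86686822e-06,
        1.58400070e+00, -3.78203322e-02]), 'qd': array([-0.00030217, -0.00176593, -0.00126265, -0.00045467, -0.00046442,
       -0.00128906]), 'effort': array([ 1.38851923e-03, -7.21766496e+01, -6.22955918e+01,  7.80448923e-02,
        2.24945729e-02, -8.69133237e-05]), 'tool_pos': array([0.2420118 , 0.62991614, 0.1878656 ]), 'orientation': array([-5.72888321e-01, -3.08870875e+00,  1.39482219e-03]), 'contact_force': array([ 0.56264785, -0.08977696,  0.18475781]), 'moment': array([0.00173289, 0.00645099, 0.05733409]), 'grip_force': 0.0, 'gripper_width': 1.001601787959128}
```

View pics/scene0.png

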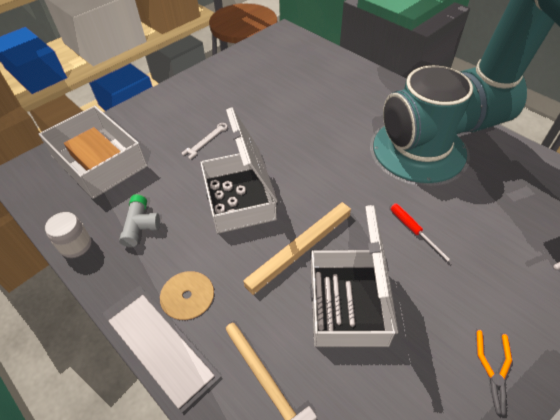

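View pics/side0.png

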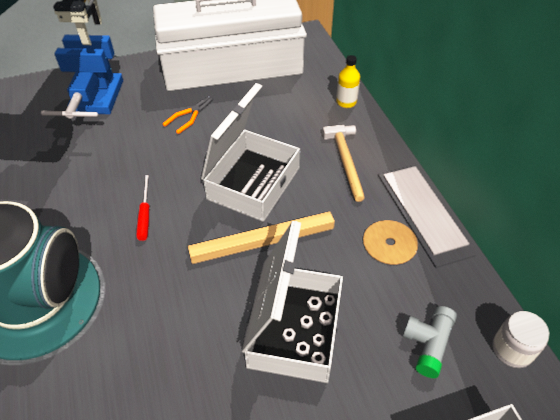

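The drill-bit tin is at scene (350,300) and side (250,170). The nut tin is at scene (238,190) and side (295,325). I'll enlarge the drill-bit tin in both views.

Run:
```python
import cv2,numpy as np
a=cv2.imread("pics/scene0.png")[200:355,295:415]
b=cv2.imread("pics/side0.png")[75:225,190:310]
f=lambda c:cv2.resize(c,None,fx=3.3,fy=3.3,interpolation=cv2.INTER_CUBIC)[:495,:396]
cv2.imwrite("pics/z1.png",np.hstack([f(a),f(b)]))
```

```text
(no output)
```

View pics/z1.png

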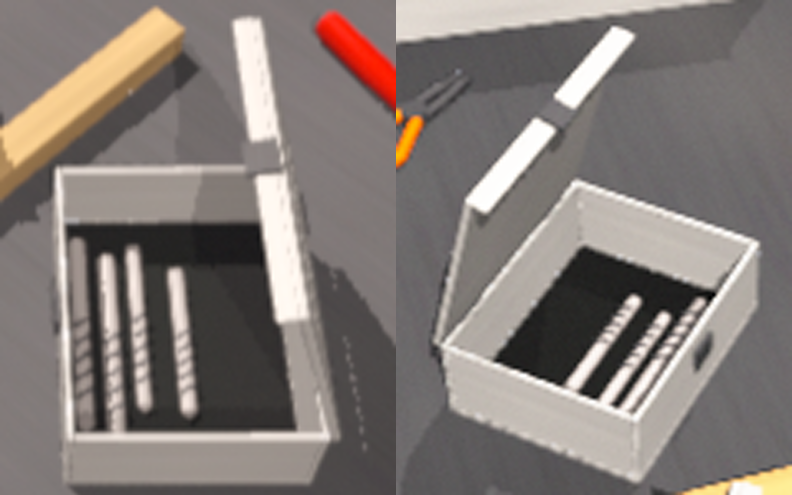

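```bash
cat > h.py <<'E'
from station import env
import numpy as np
def ray(n,p):
    i=env.camera_info(n);K=i["camera_matrix"];T=i["world_from_camera"]
    d=np.linalg.inv(K)@[p[0],p[1],1];d=T[:3,:3]@(d*[1,-1,-1]);return T[:3,3],d/np.linalg.norm(d)
def plane(n,p,z):
    o,d=ray(n,p);return o+d*(z-o[2])/d[2]
def tri(p,q):
    o,d=ray("scene",p);o2,d2=ray("side",q)
    s=np.linalg.lstsq(np.c_[d,-d2],o2-o,rcond=None)[0];a=o+s[0]*d;b=o2+s[1]*d2
    return (a+b)/2,np.linalg.norm(a-b)
E
python3 - <<'E'
from h import *
np.set_printoptions(precision=4,suppress=True)
S=lambda u,v:(295+u/3.3,200+v/3.3)
D=lambda u,v:(190+(u-396)/3.3,75+v/3.3)
fn=plane("scene",S(55,168),.07);ff=plane("scene",S(65,435),.07);hf=plane("scene",S(332,437),.07)
fn2=plane("side",D(637,412),.07);ff2=plane("side",D(757,243),.07);hf2=plane("side",D(577,183),.07);hn2=plane("side",D(445,347),.07)
print("front near",fn,fn2,"front far",ff,ff2,"hinge far",hf,hf2,"hinge near",hn2)
for a,b in((fn,ff),(ff,hf),(fn2,ff2),(ff2,hf2),(hn2,fn2)):print(np.linalg.norm(a-b))
E1=tri(S(262,17),D(467,200));E2=tri(S(307,318),D(612,28));print(E1,E2)
f=((fn+fn2)+(ff+ff2))/4
y=(ff+ff2+hf2-fn-fn2-hn2);y[2]=0;y/=np.linalg.norm(y);x=np.cross([0,0,1],y)*-1
x=np.array([y[1],-y[0],0]);h=f-.16*x
e=(E1[0]+E2[0])/2
print("x",x,np.degrees(np.arctan2(x[1],x[0])),"hinge",h,"edge",e,"r",np.dot(e-h,x),np.dot(e-h,y),e[2]-.07,np.linalg.norm(e-h))
E
```

```text
front near [0.5297 0.0492 0.07  ] [0.5293 0.0557 0.07  ] front far [0.669 0.187 0.07 ] [0.6659 0.1885 0.07  ] hinge far [0.5556 0.303  0.07  ] [0.5553 0.2975 0.07  ] hinge near [0.4166 0.159  0.07  ]
0.19592805158172283
0.1622484153217385
0.1905061821559167
0.1553434315324371
0.15289539469626745
(array([0.4424, 0.1317, 0.2279]), np.float64(0.0009980137294606658)) (array([0.585 , 0.2749, 0.2258]), np.float64(0.003039393116779309))
x [ 0.7024 -0.7118  0.    ] -45.38172827103304 hinge [0.4861 0.234  0.07  ] edge [0.5137 0.2033 0.2269] r 0.041197686634896105 -0.001896275414818533 0.1568858596000543 0.16221596156656068
```

```bash
cat >> h.py <<'E'
from scipy.spatial.transform import Rotation as R
H=np.array([.486,.233,.07]);X=np.array([.7024,-.7118,0]);Z=np.array([0,0,1.])
def pose():
    s=env.state();return s["tool_pos"],R.from_rotvec(s["orientation"]),s
def tgt(th,r=.14,gap=0):
    c,s=np.cos(th),np.sin(th);return H+X*(r*c-(.006+gap)*s-.0075)+Z*(r*s+(.006+gap)*c)
E
python3 - <<'E'
from h import *
np.set_printoptions(precision=3,suppress=True)
p,r,s=pose();M=r.as_matrix();print(p,M)
pre=tgt(1.278,gap=.03);print("pre",pre,"contact",tgt(1.278))
for k in(1,-1):
    y=k*np.array([.7118,.7024,0]);G=np.c_[np.cross(y,-Z),y,-Z]
    print(k,"turn deg",np.degrees((r.inv()*R.from_matrix(G)).as_rotvec()),"toolframe shift of pre (goal frame)",G.T@(pre-p),"(current)",M.T@(pre-p))
for q in((297,225),(255,320)):print("nut edge",plane("side",q,.227))
E
```

```text
[0.242 0.63  0.188] [[-0.933  0.359 -0.   ]
 [ 0.359  0.933 -0.001]
 [ 0.    -0.001 -1.   ]]
pre [0.485 0.234 0.214] contact [0.505 0.214 0.206]
1 turn deg [-0.052  0.009 24.365] toolframe shift of pre (goal frame) [-0.452 -0.105 -0.027] (current) [-0.369 -0.282 -0.026]
-1 turn deg [  -0.012   -0.071 -155.635] toolframe shift of pre (goal frame) [ 0.452  0.105 -0.027] (current) [-0.369 -0.282 -0.026]
nut edge [ 0.534 -0.154  0.227]
nut edge [ 0.405 -0.314  0.227]
```

apply_moves:
  steps: "0 0 -0.03 0 0 8.1 0; 0 0 -0.03 0 0 8.1 0; 0 0 -0.02 0 0 8.1 0; -0.045 -0.01 0 0 0 0 0; -0.045 -0.01 0 0 0 0 0; -0.045 -0.01 0 0 0 0 0; -0.045 -0.01 0 0 0 0 0; -0.045 -0.01 0 0 0 0 0; -0.045 -0.01 0 0 0 0 0; -0.045 -0.01 0 0 0 0 0; -0.045 -0.01 0 0 0 0 0; -0.04 -0.01 0 0 0 0 0; -0.03 -0.01 0 0 0 0 0; 0 0 0 0 0 0 0; 0 0 0 0 0 0 0"
  force: 20

```text
clock: 2.02
tool_pos: [0.4731, 0.2545, 0.2684]
orientation: [-1.21, -2.899, -0.0]
contact_force: [-0.4, -0.1, -0.1]
gripper_width: 0.007
grip_force: 0.0
```

Run:
```python
from h import *
import cv2
np.set_printoptions(precision=4,suppress=True)
p,r,s=pose();M=r.as_matrix();print(p,s["clock"],s["contact_force"],s["joint_pos"]);print(M)
print(M.T@(tgt(1.278,gap=.03)-p), M.T@(tgt(1.278)-p))
a=env.get_image("side");b=env.get_image("scene")
cv2.imwrite("pics/s1.png",np.hstack([a[40:260,120:400],b[130:350,260:540]])[:,:,::-1])
```

```text
[0.4731 0.2545 0.2684] 2.025 [-0.3882 -0.0532 -0.1086] [ 0.4458 -0.1945  1.6151  0.0002  1.7211 -0.3339]
[[-0.7031  0.7111 -0.0002]
 [ 0.7111  0.7031  0.0002]
 [ 0.0002 -0.     -1.    ]]
[-0.0228 -0.0059  0.054 ] [-0.0515 -0.006   0.0626]
```

View pics/s1.png

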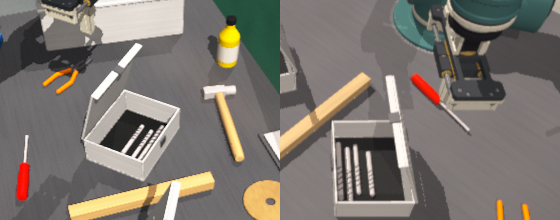

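Run:
```python
from h import *
import cv2
p,r,s=pose()
ims=[]
for n in("scene","side"):
    i=env.camera_info(n);T=np.linalg.inv(i["world_from_camera"]);im=env.get_image(n)[:,:,::-1].copy()
    for q,c in((p,(0,0,255)),(p+[0,0,.084],(0,255,0)),(H,(255,0,0)),(tgt(1.278,.16),(255,0,255))):
        v=(T@np.r_[q,1])[:3]*[1,-1,-1];u=i["camera_matrix"]@v;u=u[:2]/u[2];print(n,u);cv2.circle(im,tuple(int(a) for a in u),3,c,-1)
    ims.append(im[60:360,:] if n=="scene" else im[0:300,:])
cv2.imwrite("pics/s2.png",np.vstack(ims))
```

```text
scene [422.12479797 237.34824883]
scene [434.27428772 207.24044715]
scene [388.3281671 288.8332804]
scene [384.9852392  248.30774313]
side [209.64486267  83.2901752 ]
side [205.42951543  50.37939299]
side [225.22787659 152.98136979]
side [232.13898172 107.75939476]
```

View pics/s2.png

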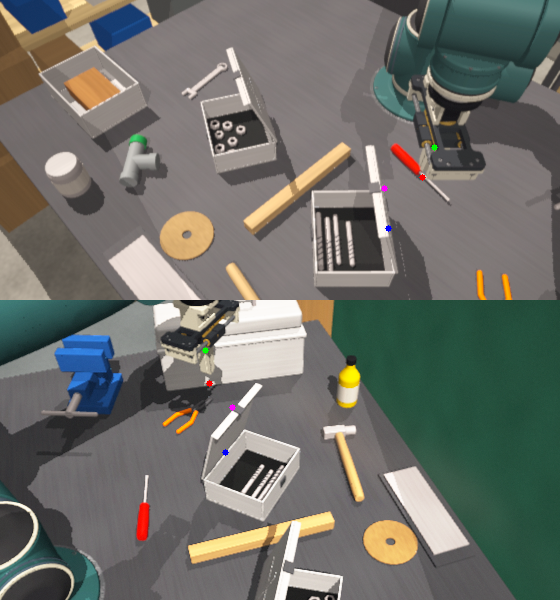

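apply_moves:
  steps: "-0.01 -0.003 0.02 0 0 0 0; -0.012 -0.003 0.02 0 0 0 0; 0 0 0.014 0 0 0 0; -0.009 0 0.003 0 0 0 0; 0 0 0 0 0 0 0"

```text
clock: 2.85
tool_pos: [0.4913, 0.2274, 0.2115]
orientation: [1.211, 2.899, -0.0]
contact_force: [1.2, -0.1, -0.2]
gripper_width: 0.0
grip_force: 0.0
```

Run:
```python
from h import *
np.set_printoptions(precision=4,suppress=True)
p,r,s=pose();M=r.as_matrix();print(p,s["contact_force"]);q=p
print(M.T@(tgt(1.278)-p))
for t in np.arange(1.28,-.05,-.08):print(round(t,2),M.T@(tgt(t)-q));q=tgt(t)
```

```text
[0.4913 0.2274 0.2115] [ 1.2178 -0.1484 -0.2445]
[-0.0194  0.0001  0.0057]
1.28 [-0.0192  0.0001  0.0057]
1.2 [-0.0107 -0.      0.0032]
1.12 [-0.0105 -0.      0.004 ]
1.04 [-0.0101 -0.      0.0049]
0.96 [-0.0097 -0.      0.0056]
0.88 [-0.0092 -0.      0.0064]
0.8 [-0.0087 -0.      0.0071]
0.72 [-0.0081 -0.      0.0078]
0.64 [-0.0074 -0.      0.0084]
0.56 [-0.0067 -0.      0.009 ]
0.48 [-0.006  -0.      0.0095]
0.4 [-0.0052 -0.      0.0099]
0.32 [-0.0044 -0.      0.0103]
0.24 [-0.0036 -0.      0.0106]
0.16 [-0.0027 -0.      0.0109]
0.08 [-0.0018 -0.      0.0111]
-0.0 [-0.0009 -0.      0.0112]
```

apply_moves:
  steps: "-0.01 0 0.003 0 0 0 0; -0.009 0 0.003 0 0 0 0; -0.005 0 0.0015 0 0 0 0; -0.0055 0 0.0015 0 0 0 0; -0.005 0 0.002 0 0 0 0; -0.0055 0 0.002 0 0 0 0; -0.005 0 0.0025 0 0 0 0; -0.005 0 0.0025 0 0 0 0; -0.005 0 0.003 0 0 0 0; -0.005 0 0.0025 0 0 0 0"

```text
clock: 4.1
tool_pos: [0.5345, 0.1843, 0.1904]
orientation: [1.209, 2.895, 0.002]
contact_force: [0.7, -8.3, 19.4]
gripper_width: 0.003
grip_force: 9.6
```

Run:
```python
from h import *
import cv2
np.set_printoptions(precision=4,suppress=True)
p,r,s=pose();print(p,tgt(.96),s["contact_force"])
a=env.get_image("side");b=env.get_image("scene")
cv2.imwrite("pics/s3.png",cv2.resize(np.hstack([a[40:260,120:320],b[130:350,290:490]]),None,fx=2,fy=2)[:,:,::-1])
```

```text
[0.5345 0.1843 0.1904] [0.5337 0.1847 0.1881] [ 0.662  -8.284  19.3924]
```

View pics/s3.png

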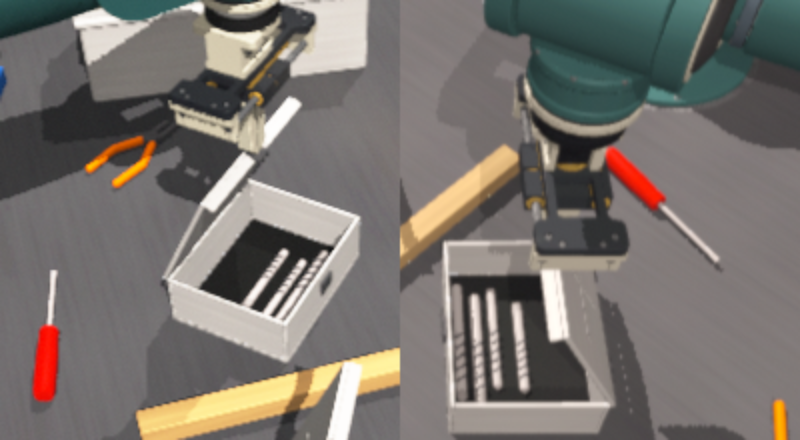

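```bash
cat >> h.py <<'E'
Y=np.array([.7118,.7024,0])
def proj(n,q):
    i=env.camera_info(n);v=(np.linalg.inv(i["world_from_camera"])@np.r_[q,1])[:3]*[1,-1,-1];u=i["camera_matrix"]@v;return u[:2]/u[2]
def corner(th,side):
    return H+Y*.1*side+X*(.16*np.cos(th)-.006*np.sin(th))+Z*(.16*np.sin(th)+.006*np.cos(th))
E
python3 - <<'E'
from h import *
np.set_printoptions(precision=1,suppress=True)
for t in (1.28,1.2,1.1,1.05,1,.95,.9,.8,.7):
    print(t,"side near",proj("side",corner(t,-1)),"far",proj("side",corner(t,1)),"scene far",proj("scene",corner(t,1)))
print("seen: near 221.5,139; far 268,89.5; scene far 373.5,298.5")
p,r,s=pose();print("TCP along X,Y,Z from H*1000",[1000*float(v@(p-H)) for v in(X,Y,Z)], s["moment"]*10)
E
```

```text
1.28 side near [211.4 135.7] far [256.2  84.1] scene far [388.5 296.3]
1.2 side near [216.5 138.8] far [260.9  86.8] scene far [381.1 297.3]
1.1 side near [222.7 143. ] far [266.5  90.6] scene far [372. 299.]
1.05 side near [225.8 145.3] far [269.3  92.7] scene far [367.6 299.9]
1 side near [228.7 147.6] far [272.   94.9] scene far [363.3 300.9]
0.95 side near [231.6 150. ] far [274.5  97.1] scene far [359.1 302. ]
0.9 side near [234.5 152.5] far [277.   99.5] scene far [355.1 303.2]
0.8 side near [239.8 157.8] far [281.8 104.4] scene far [347.5 305.8]
0.7 side near [244.7 163.2] far [286.  109.5] scene far [340.6 308.7]
seen: near 221.5,139; far 268,89.5; scene far 373.5,298.5
TCP along X,Y,Z from H*1000 [69.15884739955818, 0.284576159027404, 120.27244119149458] [-16.6  -7.    0.4]
```

Run:
```python
from h import *
import cv2
a=env.get_image("side")[60:160,200:280];w=env.get_image("wrist")
p=pose()[0]
print(proj("side",p),proj("side",p+Z*.05),proj("wrist",p),proj("wrist",p+Z*.05))
cv2.imwrite("pics/s4.png",np.hstack([cv2.resize(a,(320,400),interpolation=cv2.INTER_CUBIC),cv2.resize(w,(480,400))])[:,:,::-1])
```

```text
[247.05987404 124.24939577] [245.89401737 106.91921678] [277.43008888 233.67009661] [277.80033571 265.81968329]
```

View pics/s4.png

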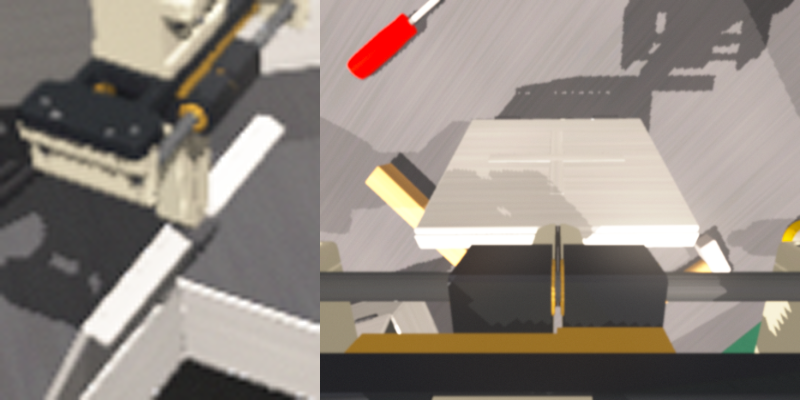

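Run:
```python
from h import *
np.set_printoptions(precision=1,suppress=True)
for t in (1.2,1.1,1,.95,.9,.85):print(t,proj("wrist",corner(t,-1)),proj("wrist",corner(t,1)))
print("hinge",proj("wrist",H-.1*Y),proj("wrist",H+.1*Y))
for c in(-1,1):
  best=min(np.arange(.7,1.3,.01),key=lambda t:np.linalg.norm(proj("wrist",corner(t,c))-([113,239] if abs(proj("wrist",corner(t,c))[0]-113)<120 else [440,237])));print(best)
for t in(1.12,1.1,1.08,1.0):print(t,proj("side",corner(t,1)))
```

```text
1.2 [109.  225.6] [444.9 225.5]
1.1 [117.8 244.9] [436.  244.8]
1 [126.7 260.4] [427.  260.2]
0.95 [131.1 266.8] [422.6 266.5]
0.9 [135.5 272.3] [418.2 272. ]
0.85 [139.7 276.9] [413.9 276.7]
hinge [181.5 131.5] [371.8 131.6]
1.1400000000000003
1.1400000000000003
1.12 [265.4  89.8]
1.1 [266.5  90.6]
1.08 [267.7  91.4]
1.0 [272.   94.9]
```

apply_moves:
  steps: "0 0 -0.01 0 0 0 0; 0 0 -0.01 0 0 0 0; 0 0 -0.02 0 0 0 0; 0 0 -0.02 0 0 0 0; 0 0 0 0 0 0 0; 0 0 0 0 0 0 0"

```text
clock: 5.05
tool_pos: [0.533, 0.1851, 0.2475]
orientation: [-1.21, -2.899, 0.0]
contact_force: [-0.1, -0.3, -0.4]
gripper_width: 0.007
grip_force: 0.0
```

Run:
```python
from h import *
import cv2
np.set_printoptions(precision=3,suppress=True)
a=env.get_image("side")[50:150,200:280].copy();w=env.get_image("wrist").copy()
p,_,s=pose();print(s["clock"],p,s["contact_force"],s["gripper_width"],s["grip_force"])
print(proj("side",p),proj("wrist",p))
a=cv2.resize(a,(320,400),interpolation=cv2.INTER_CUBIC)
u=(proj("side",p)-[200,50])*4;cv2.circle(a,(int(u[0]),int(u[1])),3,(255,0,0),1)
u=proj("wrist",p);cv2.circle(w,(int(u[0]),int(u[1])),3,(255,0,0),1)
cv2.imwrite("pics/s5.png",np.hstack([a,cv2.resize(w,(480,400))])[:,:,::-1])
```

```text
5.15 [0.533 0.185 0.247] [-0.438  0.024 -0.367] 0.0035684943741429677 0.0
[244.775 104.345] [277.429 233.651]
```

View pics/s5.png

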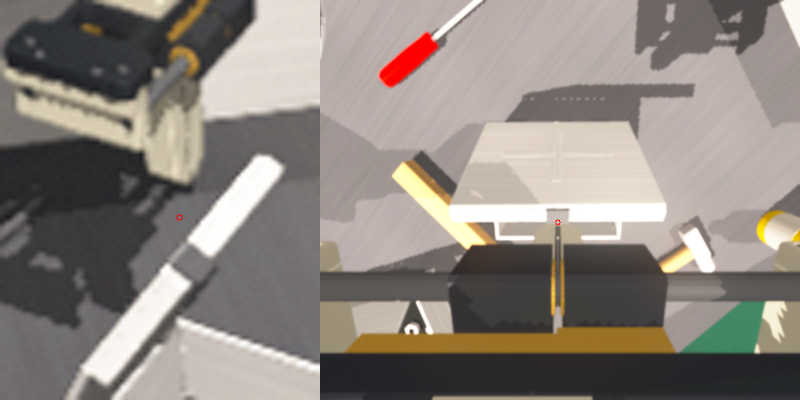

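The fingertip appears in the side view about 24 mm above the reported TCP, which matches its having landed on the lid's free edge. I'll go back behind the lid and use a tip 24 mm lower.

apply_moves:
  steps: "0.015 0 0 0 0 0 0; 0.015 0 0 0 0 0 0; 0.015 0 0 0 0 0 0; 0 0 0.02 0 0 0 0; 0 0 0.02 0 0 0 0; 0 0 0.02 0 0 0 0; 0 0 0.01 0 0 0 0; 0 0 0 0 0 0 0; 0 0 0 0 0 0 0"

```text
clock: 6.28
tool_pos: [0.5018, 0.2171, 0.1786]
orientation: [1.21, 2.899, 0.001]
contact_force: [-0.0, 0.6, 0.6]
gripper_width: 0.006
grip_force: 0.0
```

Run:
```python
from h import *
np.set_printoptions(precision=4,suppress=True)
p,r,s=pose();M=r.as_matrix();print(p,s["contact_force"]);q=p
for t in np.arange(1.1,-.05,-.1):
  n=tgt(t,.135)-.024*Z;print(round(t,2),M.T@(n-q),n);q=n
```

```text
[0.5018 0.2171 0.1786] [-0.0114  0.5943  0.5628]
1.1 [-0.026  -0.0001  0.0096] [0.52   0.1986 0.169 ]
1.0 [-0.012  -0.      0.0062] [0.5284 0.19   0.1628]
0.9 [-0.0113 -0.      0.0074] [0.5364 0.182  0.1555]
0.8 [-0.0105 -0.      0.0085] [0.5438 0.1745 0.147 ]
0.7 [-0.0096 -0.      0.0095] [0.5505 0.1676 0.1376]
0.6 [-0.0086 -0.      0.0104] [0.5566 0.1614 0.1272]
0.5 [-0.0076 -0.      0.0112] [0.5619 0.1561 0.116 ]
0.4 [-0.0064 -0.      0.0119] [0.5664 0.1515 0.1041]
0.3 [-0.0052 -0.      0.0125] [0.5701 0.1478 0.0916]
0.2 [-0.0039 -0.      0.0129] [0.5728 0.145  0.0787]
0.1 [-0.0026 -0.      0.0133] [0.5747 0.1432 0.0654]
-0.0 [-0.0013 -0.      0.0134] [0.5756 0.1422 0.052 ]
```

apply_moves:
  steps: "-0.01 0 0.004 0 0 0 0; -0.009 0 0.003 0 0 0 0; -0.007 0 0.0026 0 0 0 0; -0.006 0 0.003 0 0 0 0; -0.006 0 0.0032 0 0 0 0; -0.0057 0 0.0036 0 0 0 0; -0.0056 0 0.0038 0 0 0 0; 0 0 0 0 0 0 0"

```text
clock: 7.28
tool_pos: [0.5362, 0.1817, 0.1543]
orientation: [-1.211, -2.899, 0.001]
contact_force: [-0.3, -0.2, 0.9]
gripper_width: 0.006
grip_force: 0.0
```

Run:
```python
from h import *
import cv2
np.set_printoptions(precision=4,suppress=True)
p,r,s=pose();print(p,s["contact_force"],"X,Z force",X@s["contact_force"])
a=env.get_image("side")[60:185,190:290];b=env.get_image("scene")[190:315,310:410]
cv2.imwrite("pics/s6.png",cv2.resize(np.hstack([a,b]),None,fx=4,fy=4,interpolation=cv2.INTER_CUBIC)[:,:,::-1])
for t in(1.1,1,.9,.8):print(t,(proj("side",corner(t,-1))-[190,60])*4,(proj("side",corner(t,1))-[190,60])*4,(proj("scene",corner(t,1))-[310,190])*4+[400,0])
```

```text
[0.5362 0.1817 0.1543] [-0.3079 -0.2056  0.8614] X,Z force -0.06991743006685672
1.1 [130.9626 331.9654] [306.1967 122.5007] [647.8991 435.8211]
1 [154.9823 350.4107] [327.8171 139.5173] [613.1188 443.7243]
0.9 [177.8002 370.1924] [348.1739 157.9724] [580.3876 452.939 ]
0.8 [199.1213 391.0372] [367.0106 177.6162] [550.1006 463.3013]
```

View pics/s6.png

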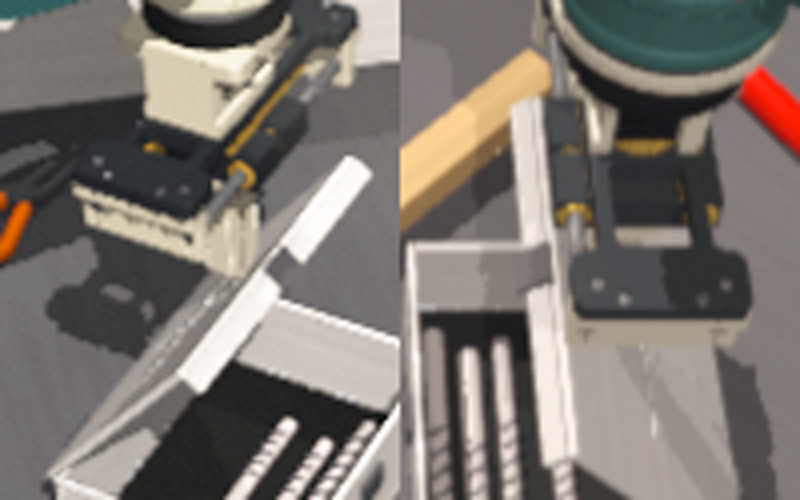

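The lid has followed to about 0.9 rad, with its near corner at (180,372) in the side crop, and the finger is on the outer face. I'll continue along the arc.

apply_moves:
  steps: "-0.0053 0 0.0042 0 0 0 0; -0.0052 0 0.0043 0 0 0 0; -0.0048 0 0.0047 0 0 0 0; -0.0048 0 0.0048 0 0 0 0; -0.0043 0 0.0052 0 0 0 0; -0.0043 0 0.0052 0 0 0 0; -0.0038 0 0.0056 0 0 0 0; -0.0038 0 0.0056 0 0 0 0; -0.0032 0 0.006 0 0 0 0; -0.0032 0 0.006 0 0 0 0; -0.0026 0 0.0062 0 0 0 0; -0.0026 0 0.0063 0 0 0 0; -0.002 0 0.0064 0 0 0 0; -0.002 0 0.0065 0 0 0 0; 0 0 0 0 0 0 0"

```text
clock: 9.25
tool_pos: [0.5723, 0.1451, 0.077]
orientation: [-1.21, -2.898, 0.001]
contact_force: [-0.5, 0.0, -0.6]
gripper_width: 0.003
grip_force: 0.0
```

Run:
```python
from h import *
np.set_printoptions(precision=4,suppress=True)
p,r,s=pose();print(s["clock"],p,s["contact_force"],tgt(.2,.135)-.024*Z)
```

```text
9.25 [0.5723 0.1451 0.077 ] [-0.4874  0.0408 -0.5732] [0.5728 0.145  0.0787]
```

apply_moves:
  steps: "-0.001 0 0.004 0 0 0 0; -0.001 0 0.004 0 0 0 0; -0.001 0 0.004 0 0 0 0; -0.001 0 0.004 0 0 0 0; 0 0 0.004 0 0 0 0; 0 0 0.003 0 0 0 0; 0 0 0 0 0 0 0"

```text
clock: 10.12
tool_pos: [0.5753, 0.1423, 0.0545]
orientation: [-1.21, -2.899, 0.0]
contact_force: [-0.1, -0.1, 1.1]
gripper_width: 0.005
grip_force: 0.0
```

Now I'll feel for the rim in 1 mm steps.

apply_moves:
  steps: "0 0 0.001 0 0 0 0; 0 0 0.001 0 0 0 0; 0 0 0.001 0 0 0 0; 0 0 0 0 0 0 0"

```text
clock: 10.62
tool_pos: [0.5754, 0.1423, 0.0517]
orientation: [-1.21, -2.899, -0.0]
contact_force: [-0.8, -0.7, -0.4]
gripper_width: 0.007
grip_force: 0.2
```

Run:
```python
from h import *
import cv2
p,r,s=pose();print(s["contact_force"])
a=env.get_image("side")[90:230,190:310]
cv2.imwrite("pics/s7.png",cv2.resize(a,None,fx=4,fy=4,interpolation=cv2.INTER_CUBIC)[:,:,::-1])
for t in(.2,.1,0):print(t,(proj("side",corner(t,-1))-[190,90])*4,(proj("side",corner(t,1))-[190,90])*4)
```

```text
[-0.83827474 -0.70644943 -0.40017791]
0.2 [283.33593564 402.3168642 ] [437.69486647 185.2938332 ]
0.1 [288.86295494 422.67221425] [441.43134714 205.73261075]
0 [291.84782434 441.95727222] [442.80134463 225.29581937]
```

View pics/s7.png

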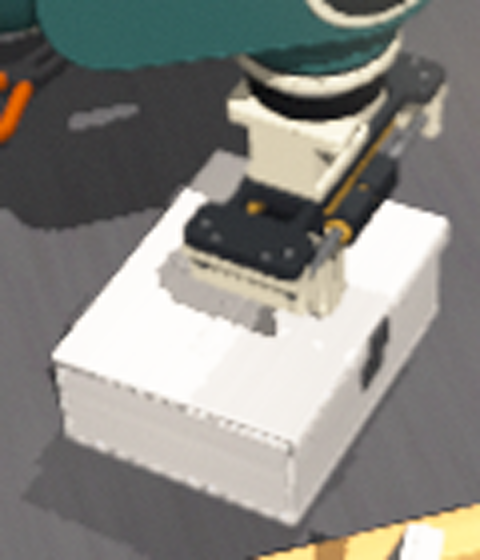

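The lid's near corner is at (295,440), which matches about 0 rad. There is no rim reaction yet, so I'll press on carefully until one shows.

apply_moves:
  steps: "0 0 0.001 0 0 0 0; 0 0 0.001 0 0 0 0; 0 0 0 0 0 0 0"

```text
clock: 11.05
tool_pos: [0.5754, 0.1423, 0.0496]
orientation: [-1.21, -2.899, 0.0]
contact_force: [-0.3, 0.8, 1.0]
gripper_width: 0.003
grip_force: 0.1
```

apply_moves:
  steps: "0 0 0.001 0 0 0 0; 0 0 0.001 0 0 0 0; 0 0 0.001 0 0 0 0; 0 0 0 0 0 0 0"

```text
clock: 11.55
tool_pos: [0.5753, 0.1424, 0.0466]
orientation: [-1.21, -2.899, 0.0]
contact_force: [0.4, 0.5, 0.8]
gripper_width: 0.003
grip_force: 0.0
```

apply_moves:
  steps: "0 0 0.001 0 0 0 0; 0 0 0.001 0 0 0 0; 0 0 0.001 0 0 0 0; 0 0 0 0 0 0 0"

```text
clock: 12.05
tool_pos: [0.5755, 0.1424, 0.0458]
orientation: [1.21, 2.899, 0.0]
contact_force: [-12.1, -3.4, 22.7]
gripper_width: 0.006
grip_force: 11.2
```

Run:
```python
from h import *
import cv2
# fine change of the lid between the last view and now
a=env.get_image("side")[90:230,190:310]
b=cv2.imread("pics/s7.png")[:,:,::-1];b=cv2.resize(b,(120,140),interpolation=cv2.INTER_AREA)
g=lambda i:cv2.cvtColor(np.ascontiguousarray(i),cv2.COLOR_RGB2GRAY).astype(np.float32)
for n,(r0,r1,c0,c1) in dict(nearedge=(90,130,15,80),faredge=(45,80,95,115),all=(0,140,0,120)).items():
    print(n,cv2.phaseCorrelate(g(b)[r0:r1,c0:c1].copy(),g(a)[r0:r1,c0:c1].copy()),np.abs(g(a)-g(b))[r0:r1,c0:c1].mean())
print(env.state()["contact_force"])
```

```text
nearedge ((-0.09687240367416194, 0.08518243421636384), 1.0055297694272465) 2.8703847
faredge ((0.10994472668998867, 0.8720382656186167), 0.9911407937606176) 11.447143
all ((-0.02831586664891006, 1.3879511958497943), 0.9742007392424125) 10.185357
[-10.96282325  -2.8222583   21.96973167]
```

The rim reaction is firm: 22 N, and the descent stopped at z = 0.0458. I'll lift off.

apply_moves:
  steps: "0 0 -0.003 0 0 0 0; 0 0 -0.01 0 0 0 0; 0 0 -0.03 0 0 0 0; 0 0 -0.04 0 0 0 0; 0 0 -0.04 0 0 0 0; 0 0 0 0 0 0 0; 0 0 0 0 0 0 0"

```text
clock: 12.98
tool_pos: [0.5752, 0.1423, 0.1662]
orientation: [-1.21, -2.899, 0.0]
contact_force: [0.4, 0.1, 0.1]
gripper_width: 0.001
grip_force: 0.0
```

Run:
```python
from h import *
import cv2
p,r,s=pose();print(p,s["contact_force"])
a=env.get_image("side")
cv2.imwrite("pics/s8.png",np.vstack([cv2.resize(a[90:230,190:310],None,fx=2.5,fy=2.5),cv2.resize(a[210:300,190:310],None,fx=2.5,fy=2.5)])[:,:,::-1])
for t in(.1,.05,0):print(t,(proj("side",corner(t,-1))-[190,90])*2.5,(proj("side",corner(t,1))-[190,90])*2.5)
o=cv2.imread("pics/side0.png")[:,:,::-1];print("nut lid change",np.abs(o.astype(int)-a)[220:325,240:305].mean())
```

```text
[0.57519305 0.14233026 0.16618263] [0.44075277 0.09417796 0.12462035]
0.1 [180.53934684 264.1701339 ] [275.89459196 128.58288172]
0.05 [181.66963591 270.28799072] [276.5061685  134.77274279]
0 [182.40489021 276.22329514] [276.75084039 140.8098871 ]
nut lid change 2.783052503052503
```

View pics/s8.png

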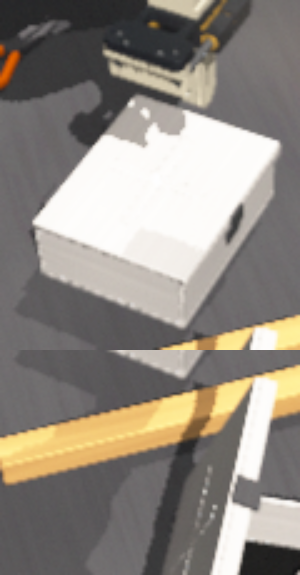

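The drill-bit lid lies shut, with its near corner at (184,277) against a predicted (182,276). The nut tin's lid is unchanged and the arm is clear.

```bash
python3 -c "
from station import env
print(env.job_done())"
```

```text
the job is handed in; nothing more can be done
None
```

I closed the drill-bit tin's lid onto its rim, left the nut tin's lid standing open, and handed the job in with the arm clear; the hand-in returned no verdict. On the first try the fingertip landed on the lid's free edge (about 19 N), so I backed off and pushed again from lower down.

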